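# Unlock the small sample case: safety tab first, then the latch lever

### The arm

A 7-joint arm with a two-finger parallel gripper is mounted at the origin on a cart in front of the work surface, level with it; the furniture and walls round the work are solid. World frame = base frame: x ahead of the robot, y to its left, z up, the work surface at z = 0. Lengths are in m, angles in rad, forces in N, time in s.
With the tool pointing down it reaches from about 0.425 to 0.925 m from the base axis. Payload 6.8 kg.
Tool frame: the origin (TCP) lies on the mounting face of the last link; the fingertips stand 173 mm ahead of it and the grasp point (between the pads) lies 155 mm ahead of it; z points along the fingers, y is the line along which they close (so a half turn about z gives the same grasp; the last joint's range is limited). The gripper opens to 85 mm and grips with 20 to 120 N. Pads are 22 mm wide; open, the fingers measure 114 mm over their backs; the gripper's body (76 mm by 85 mm) begins 54 mm behind the grasp point. The pads swing forward as they close: fully open they stand 13 mm farther back than shut.
Start: joints at [1.186, 0.477, 0.022, 1.555, -0.011, 1.109, -0.083], TCP at [0.184, -0.649, 0.405] pointing down, gripper open.
Joint ranges: [-2.96, 2.96], [-0.34, 2.1], [-1.41, 1.46], [0.24, 2.44], [-1.37, 4.51], [0.17, 1.92], [-2.96, 2.96]. Speed limits (rad/s): [2.39, 2.39, 3.14, 3.14, 3.14, 3.14, 3.14].

### API

Orientations are given as a rotation vector (axis times angle).
In Python, from bench import r gives the robot as it stands.
- The arm moves only by the tool carry_out, never from a script. Its argument "moves" is a list of rows, each a list of 5 numbers: the shift along the tool's x, y, z in m, then the turn about the tool's z in rad, then the finger opening in m, from 0 to 0.0854. In form: [[dx, dy, dz, roll, claw], ...]. A call has exactly 8 rows; each row is the pose to reach, as a shift and turn from the pose commanded when the call began, along the tool's axes at that moment; what a row does not reach only later rows make up. A row lasts 1/10 s, in which the tool goes at most 50 mm and 8.59 degrees, less where a joint would pass 70% of its speed; a pose out of reach is approached as far as the arm can. A call with a gripper value outside its range is refused whole. The fingers move at their own pace and stop on an object; "force" is the grip in N (left out, the last holds). Time passes only in rows, so rows that repeat a pose let the fingers close, or fill a call up. It gives the time, the measured TCP pose, the force, the opening and the grip force at its end, in the units of the state.
- r.get_obs(): the state, without advancing time (a new reading comes with each control period).
- r.grab_frame(name): name is "scene" or "side" or "wrist"; returns the picture (480x640x3 uint8, red, green, blue); there is no depth.
- r.calibration(name): a dict with "fx", "fy", "cx", "cy" (pixels), "rvec" (rotation vector, rad) and "tvec" (3), from world to camera coordinates, as OpenCV has them. Camera axes: x right, y down, z forward; pixel columns grow to the right and rows downward; lengths in m; the calibration is good to about 2 mm. A picture is of the moment at which its call begins: read the wrist's pose just before it. calibration takes no time and is no camera call; for the wrist camera it gives the pose at the moment of the call.
- r.hand_in(): hands the job in; it is judged then, once.
The state is a dict: "clock": time; "joints": joint angles; "qvel": joint speeds; "tau": joint torques, N m; "tcp_pos": TCP position; "orientation": TCP orientation; "contact_force": force on the tool from outside, world axes, zero at the start; "moment": the same for the moment, N m; "grip_width": finger opening in m; "gripper_force": force on a finger pad.
Only numpy, scipy, OpenCV 4.12 (cv2) and the standard library are available. Lean on these libraries where they do the work, as an engineer would, in place of code of your own. Each camera call takes 0.05 s, during which the arm holds its last target. There are 200 camera calls.

### The job

Undo the catch of the smaller of the two grey transport cases: slide its black safety tab sideways away from the latch lever until the bolt is clear of the lever (all the way along its slot), then lift the steel latch lever at its free front end and swing it up until it stands steeply, at least 60 degrees up. Leave the lever standing up and the tab where you slid it.

Things in the scene. Friction and masses are not known exactly. Their poses are not given: they have to be found in the camera images.
- safety_tab (a joint): Slide of the small case's safety tab, m: 0 = locking (its bolt lies over the lever), 0.026 = end of the slot. Moves along +y of tab_grip, away from the lever; the bolt is clear beyond 0.014. Needs about 2 N; stays where left. The small case is grey, 130 deep x 170 wide x 65 mm high, fixed; the larger one beside it, 180 x 260 x 100 mm, has an identical catch.
- latch_lever (a joint): Hinge of the small case's latch lever, rad: 0 = lying down, shut; grows to 1.45 (nearly upright) as its free front end is lifted. It moves no more than 0.06 while the tab's bolt lies over it. About 1.5 N at the free end lifts it; it stays where it is left.
- tab_grip (a point): Black safety tab: upright block 14 (x) x 28 (y) x 34 mm high; the point is on its middle axis, 10 mm below its top, 24 mm above the plate under it. Axes: x from case front to back, y along the slot, unlocking, z up. A flat bolt (top 1.5 mm below the point) leaves it along -y through a guide (17 mm off, 2 mm above the point): pinch the tab across x, where both sides are free.
- lever_grip (a point): Middle of the lever's free front end: steel bar 16 mm wide (y), 12 mm thick, round end of 16 mm, ending 10 mm past the point. Axes turn with it: x along the bar to the hinge axis, 66 mm away; y along that axis; z up when down. Down, it is 21 mm before the case's front face, 77 mm above the bench, free below and beside; from the locked tab 41 mm along -x, 55 mm along -y.

How it is judged:
On the way, in this order (a step that is already met when the one before it is completed fails the run):
1. the safety tab is slid clear of the lever while the lever is still down (value of joint safety_tab above 0.016 m and value of joint latch_lever below 0.2 rad), for 0.1 s.
2. the latch lever is lifted (value of joint latch_lever above 0.96 rad), for 0.1 s.
At the end, for the whole second after the job is handed in: The safety tab is still at least 16 mm along its slot and the latch lever stands at rest, at least 0.96 rad (55 degrees) up (value of joint safety_tab above 0.016 m and value of joint latch_lever above 0.96 rad and velocity of joint latch_lever between -0.1 and 0.1 rad/s); the robot touches nothing.
It also fails if it takes over 38 s, if anything falls off the work surface, if the arm or the gripper's body presses on something with over 40 N, if the wrist force passes 120 N, or if a joint passes its speed limit or range.

## Working session

There is one attempt and no reset: what is moved stays moved. The work goes in short steps, Python scripts to look and compute and a tool call to move; the robot and the scene stay as the last step left them, time stands still between calls to the robot, and variables do not carry over. Pictures are saved under pics/ and viewed, at most 10 in all, crops included, and the job is handed in when it is done.

Besides the shell and the picture viewer there is one more tool, called after "Call:" as name(argument=value, ...), one argument or row to a line, values as JSON. carry_out: Moves the arm, as the interface text tells. Its arguments: {"type":"object","properties":{"moves":{"type":"array","items":{"type":"array","items":{"type":"number"}}},"force":{"type":"number"}},"required":["moves"]}

```bash
mkdir -p pics; cat > h.py <<'E'
import numpy as np, cv2
from bench import r
def cal(n):
    c=r.calibration(n);K=np.array([[c['fx'],0,c['cx']],[0,c['fy'],c['cy']],[0,0,1.]])
    R=cv2.Rodrigues(np.array(c['rvec'],float))[0];return K,R,np.array(c['tvec'],float)
def ray(c,u,v):
    K,R,t=c;d=R.T@np.linalg.inv(K)@np.array([u,v,1.]);return -R.T@t,d/np.linalg.norm(d)
def plane(c,u,v,z):
    o,d=ray(c,u,v);return o+d*(z-o[2])/d[2]
def tri(*rs):
    A=sum(np.eye(3)-np.outer(d,d) for o,d in rs);b=sum((np.eye(3)-np.outer(d,d))@o for o,d in rs);return np.linalg.solve(A,b)
def proj(c,p):
    K,R,t=c;q=K@(R@np.array(p)+t);return q[:2]/q[2]
def save(n,f): 
    im=r.grab_frame(n);cv2.imwrite(f'pics/{f}.png',im[:,:,::-1]);return im
E
python3 - <<'E'
from h import *
o=r.get_obs();print(o['tcp_pos'],o['orientation'],o['clock'])
for n in['scene','side']:
    save(n,n+'0');K,R,t=cal(n);print(n,K[0,0],-R.T@t,R[2])
E
```

```text
[ 0.18439364 -0.64904174  0.40370975] [-3.10975999e+00 -4.33232623e-01  6.33770840e-04] 0.0
scene 465.2422992299576 [-0.00836925  0.43560918  0.73195383] [ 0.57462384 -0.5033967  -0.64529001]
side 470.1108603142853 [0.0957111  0.59394175 0.51807812] [ 0.51054802 -0.73022558 -0.45399484]
```

View pics/scene0.png

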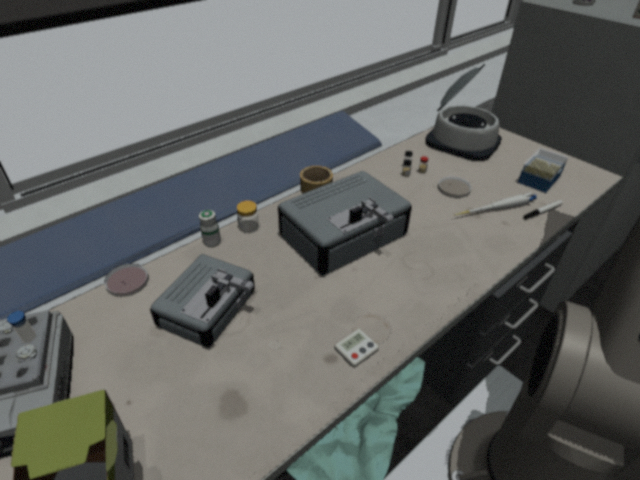

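View pics/side0.png

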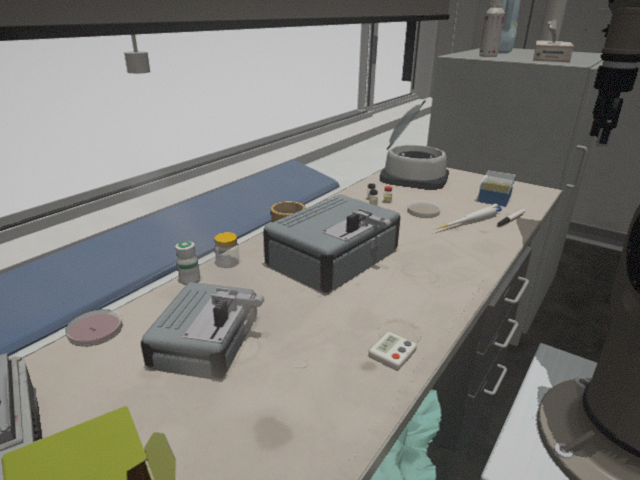

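The small case is at scene (205,297) and side (205,325). Its black tab is at about (212,293) in scene and (221,310) in side. The lever points right, with its end near (250,287) and (258,300). I'll zoom in on both.

```bash
python3 - <<'E'
from h import *
a=cv2.imread('pics/scene0.png')[245:350,145:265];b=cv2.imread('pics/side0.png')[275:380,143:263+10]
f=lambda x,w:cv2.resize(x,None,fx=w,fy=w,interpolation=cv2.INTER_CUBIC)
A=f(a,3.2*1);B=f(b,3.2)
h=min(A.shape[0],B.shape[0]);cv2.imwrite('pics/z0.png',np.hstack([A[:h],B[:h]]));print(A.shape,B.shape)
cs,cd=cal('scene'),cal('side')
for n,p,q in[('tab',(212,293),(221,310)),('lev',(250,287),(258,300))]:
    print(n,tri(ray(cs,*p),ray(cd,*q)))
E
```

```text
(336, 384, 3) (336, 416, 3)
tab [0.56292766 0.18577082 0.09195523]
lev [0.54647916 0.11570926 0.0766748 ]
```

View pics/z0.png

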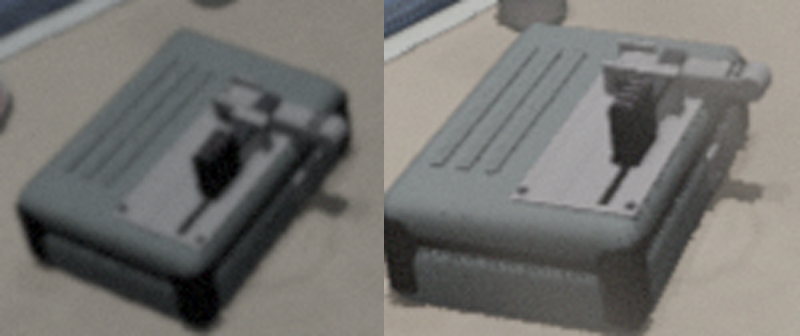

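The zoom shows the tab top near the middle of the plate, the slot running down-left from it, and the lever sticking out over the front face with its end at zoom (335,130) and (755,80). Next I'll get the yaw from the case edges.

```bash
python3 - <<'E'
from h import *
cs,cd=cal('scene'),cal('side')
S=lambda x,y:(145+x/3.2,245+y/3.2);D=lambda x,y:(143+(x-384)/3.2,275+y/3.2)
def w(c,p,z=.065):return plane(c,*p,z)
for n,a,b in[('front s',w(cs,S(190,275)),w(cs,S(350,85))),('left s',w(cs,S(20,200)),w(cs,S(190,275))),('plateleft d',w(cd,D(510,195)),w(cd,D(635,215))),('slot d',w(cd,D(603,203)),w(cd,D(628,170))),('slot s',w(cs,S(181,232)),w(cs,S(205,200)))]:
    d=b-a;print(n,a.round(3),b.round(3),np.degrees(np.arctan2(d[1],d[0])),np.linalg.norm(d))
# tab top centre, lever end
for n,p,q in[('tabtopL corner',S(192,158),D(612,100)),('tabtop centre',S(214,143),D(632,88)),('lev',S(335,130),D(755,80))]:
    print(n,tri(ray(cs,*p),ray(cd,*q)))
o=r.get_obs();print(cv2.Rodrigues(np.array(o['orientation']))[0])
Kw,Rw,tw=cal('wrist');R0=cv2.Rodrigues(np.array(o['orientation']))[0]
print('cam in tool',R0.T@(-Rw.T@tw-np.array(o['tcp_pos'])),Rw@R0)
E
```

```text
front s [0.516 0.234 0.065] [0.582 0.078 0.065] -67.11714254985795 0.1693425183132582
left s [0.629 0.281 0.065] [0.516 0.234 0.065] -157.42564212925402 0.12238460082406716
plateleft d [0.591 0.243 0.065] [0.532 0.218 0.065] -157.4232263182881 0.06345499184138408
slot d [0.551 0.221 0.065] [0.56  0.196 0.065] -70.22512399861756 0.026372533979947
slot s [0.546 0.222 0.065] [0.558 0.199 0.065] -62.60682795711373 0.02609959391668439
tabtopL corner [0.55216933 0.2054294  0.11287887]
tabtop centre [0.55808733 0.18792068 0.10787715]
lev [0.54792696 0.11390614 0.07638358]
[[ 9.61938369e-01  2.73265949e-01 -5.44087683e-04]
 [ 2.73266467e-01 -9.61937203e-01  1.50152202e-03]
 [-1.13063345e-04 -1.59305256e-03 -9.99998725e-01]]
cam in tool [7.18203831e-02 4.12178839e-05 3.15044269e-02] [[-1.40694599e-04  9.99999966e-01 -2.18255602e-04]
 [-9.59147360e-01 -1.96692872e-04 -2.82906881e-01]
 [-2.82906915e-01  1.69535814e-04  9.59147355e-01]]
```

Call:
carry_out(
  moves=[
    [0.351,-0.263,0,-1.1,0.06],
    [0.351,-0.263,0,-1.1,0.06],
    [0.351,-0.263,0,-1.1,0.06],
    [0.351,-0.263,0,-1.1,0.06],
    [0.351,-0.263,0,-1.1,0.06],
    [0.351,-0.263,0,-1.1,0.06],
    [0.351,-0.263,0,-1.1,0.06],
    [0.351,-0.263,0,-1.1,0.06],
  ],
  force=30,
)

```text
clock: 0.9
tcp_pos: [0.4275, -0.3293, 0.4046]
orientation: [-2.421, -2.001, 0.0]
contact_force: [0.9, -1.1, 0.3]
grip_width: 0.0601
gripper_force: 0.0
```

Call:
carry_out(
  moves=[
    [0.499,0.014,0.04,-0.59,0.06],
    [0.499,0.014,0.04,-0.59,0.06],
    [0.499,0.014,0.04,-0.59,0.06],
    [0.499,0.014,0.04,-0.59,0.06],
    [0.499,0.014,0.04,-0.59,0.06],
    [0.499,0.014,0.04,-0.59,0.06],
    [0.499,0.014,0.04,-0.59,0.06],
    [0.499,0.014,0.04,-0.59,0.06],
  ],
)

```text
clock: 1.7
tcp_pos: [0.5146, 0.0595, 0.3725]
orientation: [1.742, 2.614, -0.001]
contact_force: [1.5, 0.1, -0.0]
grip_width: 0.0602
gripper_force: 0.0
```

```bash
python3 - <<'E'
from h import *
c=cal('wrist');save('wrist','w1');o=r.get_obs();print(o['clock'],o['tcp_pos'],cv2.Rodrigues(np.array(o['orientation']))[0].round(3),proj(c,[.56,.187,.1]),c[0][0,0])
np.savez('w1.npz',K=c[0],R=c[1],t=c[2])
E
```

```text
1.75 [0.51499688 0.06890499 0.37285572] [[-0.395  0.919  0.002]
 [ 0.919  0.395  0.006]
 [ 0.005  0.004 -1.   ]] [456.73210342  96.09859948] 336.734700015096
```

View pics/w1.png

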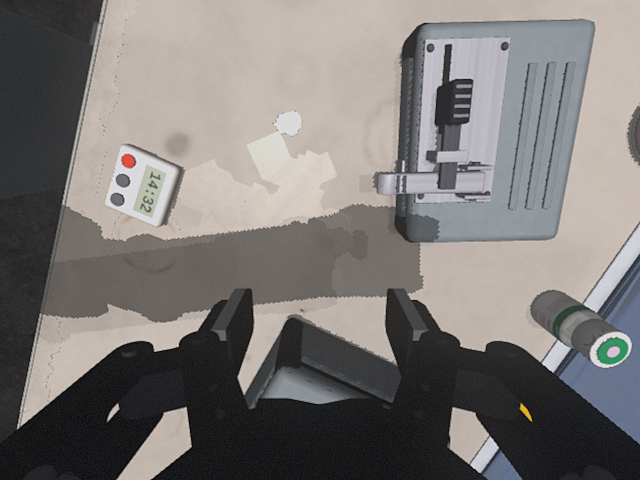

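The wrist view shows the tab's ribbed top at about (462,101), the slot running up the image, the guide at (446,156), and the lever end at about (388,183). I'll move above the tab and look again once the arm has settled.

Call:
carry_out(
  moves=[
    [0.09,0.088,0.03,0.01,0.05],
    [0.09,0.088,0.03,0.01,0.05],
    [0.09,0.088,0.03,0.01,0.05],
    [0.09,0.088,0.03,0.01,0.05],
    [0.09,0.088,0.03,0.01,0.05],
    [0.09,0.088,0.03,0.01,0.05],
    [0.09,0.088,0.03,0.01,0.05],
    [0.09,0.088,0.03,0.01,0.05],
  ],
)

```text
clock: 2.55
tcp_pos: [0.5612, 0.1735, 0.3431]
orientation: [1.756, 2.604, -0.0]
contact_force: [0.6, -0.3, -0.9]
grip_width: 0.0504
gripper_force: 0.0
```

```bash
python3 - <<'E'
from h import *
c=cal('wrist');save('wrist','w2');o=r.get_obs();print(o['clock'],o['tcp_pos'],cv2.Rodrigues(np.array(o['orientation']))[0].round(4),proj(c,[.56,.187,.1]))
np.savez('w2.npz',K=c[0],R=c[1],t=c[2])
E
```

```text
2.6 [0.56119886 0.17374598 0.34308006] [[-3.75e-01  9.27e-01  5.00e-04]
 [ 9.27e-01  3.75e-01 -4.00e-04]
 [-6.00e-04  3.00e-04 -1.00e+00]] [325.20954827 234.66029735]
```

View pics/w2.png

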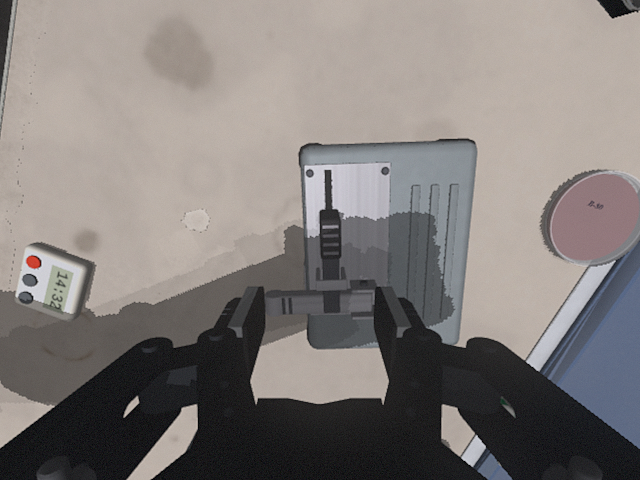

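The tab's ribbed top spans about (321–341, 222–257) and the lever lies under the fingers with its end near (270,302). I'll measure both precisely.

```bash
python3 - <<'E'
from h import *
d=np.load('w2.npz');c=(d['K'],d['R'],d['t'])
g=cv2.cvtColor(cv2.imread('pics/w2.png'),cv2.COLOR_BGR2GRAY)
print(g[205:266,331]);print(g[240,312:352]);print(g[230,312:352])
for u,v,z in[(331,240,.1),(331,222,.1),(331,258,.1),(321,240,.1),(341,240,.1),(328,172,.066),(310,174,.066),(385,171,.066),(270,302,.083)]:print(u,v,plane(c,u,v,z).round(4))
e=np.load('w1.npz');b=(e['K'],e['R'],e['t'])
print(tri(ray(c,331,240),ray(b,462,101)),tri(ray(c,310,174),ray(b,430,47)),tri(ray(c,385,171),ray(b,505,46)))
E
```

```text
[ 73  52  58  55  41  44  46  48  46  46  43  45  46  47  50  57  62  63
  56  57 111 154 139 103  49  52  46  44  48  73  89  86  65  43  45  44
  44  45  70  77  73  47  38  42  41  39  49  67  74  66  37  40  43  39
  46  55  51  55  54  54  52]
[ 99 101  96  99  95  97 102  83  53  36  39  44  47  45  44  45  43  47
  43  44  50  44  38  44  46  39  40  42  41  86 118 112 110 109 108 109
 112 113 109 110]
[181 184 182 179 175 176 186 154  34  53  60  57  60  60  60  59  55  62
  60  52  44  46  48  44  49  47  48  41  52  97 118 112 113 113 111 111
 114 113 109 110]
331 240 [0.5649 0.1851 0.1   ]
331 222 [0.5602 0.1962 0.1   ]
331 258 [0.5697 0.1735 0.1   ]
321 240 [0.5588 0.1826 0.1   ]
341 240 [0.571  0.1875 0.1   ]
328 172 [0.5483 0.2224 0.066 ]
310 174 [0.5368 0.2162 0.066 ]
385 171 [0.5859 0.2384 0.066 ]
270 302 [0.5436 0.1189 0.083 ]
[0.56457103 0.18539628 0.10101513] [0.53632963 0.2165675  0.0673817 ] [0.58570732 0.23835123 0.06706586]
```

Call:
carry_out(
  moves=[
    [0.0125,0.007,0.03,-0.017,0.05],
    [0.0125,0.007,0.06,-0.017,0.05],
    [0.0125,0.007,0.08,-0.017,0.05],
    [0.0125,0.007,0.094,-0.017,0.05],
    [0.0125,0.007,0.094,-0.017,0.05],
    [0.0125,0.007,0.094,-0.017,0.05],
    [0.0125,0.007,0.094,-0.017,0.05],
    [0.0125,0.007,0.094,-0.017,0.05],
  ],
)

```text
clock: 3.4
tcp_pos: [0.5634, 0.1892, 0.25]
orientation: [1.731, 2.62, 0.003]
contact_force: [-0.3, -0.5, 0.2]
grip_width: 0.0501
gripper_force: 0.0
```

```bash
python3 - <<'E'
from h import *
save('wrist','w3')
E
```

```text
(no output)
```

View pics/w3.png

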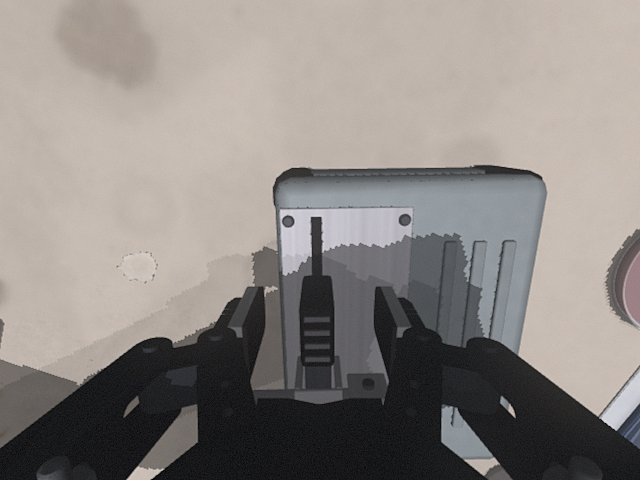

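The tab (x about 302–333) sits centred between the pads (262 and 377). I'll close on it now.

Call:
carry_out(
  moves=[
    [0,0,0,0,0.004],
    [0,0,0,0,0.004],
    [0,0,0,0,0.004],
    [0,0,0,0,0.004],
    [0,0,0,0,0.004],
    [0,0,0,0,0.004],
    [0,0,0,0,0.004],
    [0,0,0,0,0.004],
  ],
  force=30,
)

```text
clock: 4.25
tcp_pos: [0.5629, 0.189, 0.249]
orientation: [1.731, 2.621, -0.0]
contact_force: [-2.4, -0.5, 5.7]
grip_width: 0.0136
gripper_force: 32.8
```

Call:
carry_out(
  moves=[
    [0.006,0,0,0,0.004],
    [0.012,0,0,0,0.004],
    [0.018,0,0,0,0.004],
    [0.022,0,0,0,0.004],
    [0.025,0,0,0,0.004],
    [0.025,0,0,0,0.004],
    [0.025,0,0,0,0.004],
    [0.025,0,0,0,0.004],
  ],
)

```text
clock: 5.05
tcp_pos: [0.5529, 0.212, 0.249]
orientation: [1.732, 2.621, -0.001]
contact_force: [-3.4, -2.0, 6.3]
grip_width: 0.0133
gripper_force: 33.0
```

Moved 25 mm with the tab gripped. Releasing, then rising.

Call:
carry_out(
  moves=[
    [0,0,0,0,0.05],
    [0,0,0,0,0.05],
    [0,0,0,0,0.05],
    [0,0,0,0,0.05],
    [0,0,0,0,0.05],
    [0,0,-0.03,0,0.05],
    [0,0,-0.06,0,0.05],
    [0,0,-0.09,0,0.05],
  ],
)

```text
clock: 5.85
tcp_pos: [0.553, 0.212, 0.3396]
orientation: [-1.731, -2.621, 0.001]
contact_force: [0.9, -0.1, -0.1]
grip_width: 0.0503
gripper_force: 0.0
```

```bash
python3 - <<'E'
from h import *
c=cal('wrist');save('wrist','w4');o=r.get_obs();print(o['clock'],o['tcp_pos'],cv2.Rodrigues(np.array(o['orientation']))[0].round(4))
np.savez('w4.npz',K=c[0],R=c[1],t=c[2])
E
```

```text
5.9 [0.55427858 0.21313146 0.34489089] [[-0.3923  0.9198  0.0064]
 [ 0.9199  0.3922  0.0028]
 [ 0.      0.007  -1.    ]]
```

View pics/w4.png

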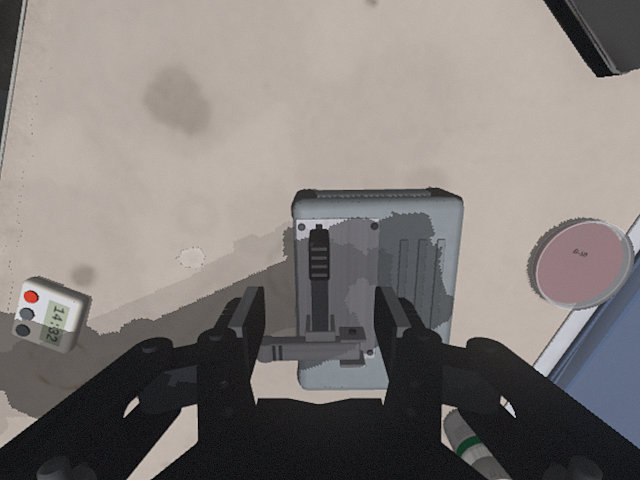

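The tab is at the end of its slot and the bolt is clear of the lever. Next I'll turn 90° over the lever end.

Call:
carry_out(
  moves=[
    [-0.083,-0.041,0,-1.57,0.05],
    [-0.083,-0.041,0,-1.57,0.05],
    [-0.083,-0.041,0,-1.57,0.05],
    [-0.083,-0.041,0,-1.57,0.05],
    [-0.083,-0.041,0,-1.57,0.05],
    [-0.083,-0.041,0,-1.57,0.05],
    [-0.083,-0.041,0,-1.57,0.05],
    [-0.083,-0.041,0,-1.57,0.05],
  ],
)

```text
clock: 6.7
tcp_pos: [0.548, 0.1195, 0.3386]
orientation: [-0.06, 3.141, 0.0]
contact_force: [1.0, 0.3, -0.4]
grip_width: 0.0501
gripper_force: 0.0
```

Call:
carry_out(
  moves=[
    [0,0,0,-0.37,0.05],
    [0,0,0,-0.37,0.05],
    [0,0,0,-0.37,0.05],
    [0,0,0,-0.37,0.05],
    [0,0,0,-0.37,0.05],
    [0,0,0,-0.37,0.05],
    [0,0,0,-0.37,0.05],
    [0,0,0,-0.37,0.05],
  ],
)

```text
clock: 7.5
tcp_pos: [0.5479, 0.1196, 0.3388]
orientation: [-0.627, 3.078, -0.0]
contact_force: [-0.9, 0.1, 0.9]
grip_width: 0.0504
gripper_force: 0.0
```

```bash
python3 - <<'E'
from h import *
c=cal('wrist');save('wrist','w5');o=r.get_obs();print(o['clock'],o['tcp_pos'],o['joints'],cv2.Rodrigues(np.array(o['orientation']))[0].round(4),proj(c,[.5476,.1195,.083]))
np.savez('w5.npz',K=c[0],R=c[1],t=c[2])
E
```

```text
7.55 [0.54793257 0.11964259 0.33879593] [ 0.41746718  0.55406016 -0.98792287  1.84808823  0.53676617  1.03404717
  1.18352427] [[-9.203e-01 -3.912e-01  2.000e-04]
 [-3.912e-01  9.203e-01 -1.000e-04]
 [-1.000e-04 -2.000e-04 -1.000e+00]] [319.29024419 247.66503099]
```

View pics/w5.png

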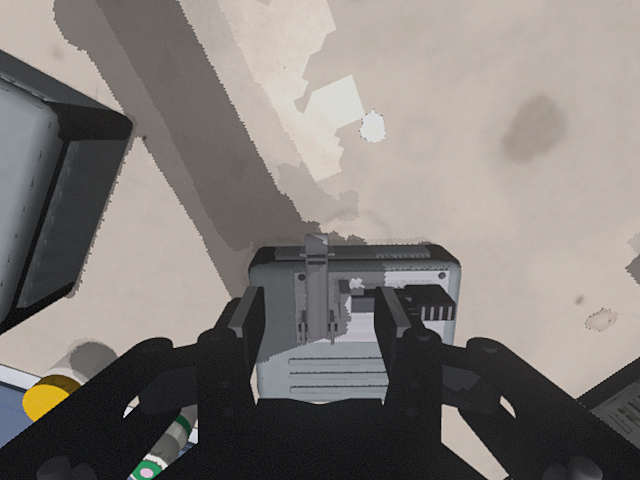

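The lever end is at (316,233–248), about 2 mm to the −y side of the tool centre. I'll shift over and descend.

Call:
carry_out(
  moves=[
    [0,-0.002,0.04,0,0.05],
    [0,-0.002,0.07,0,0.05],
    [0,-0.002,0.09,0,0.05],
    [0,-0.002,0.1,0,0.05],
    [0,-0.002,0.108,0,0.05],
    [0,-0.002,0.108,0,0.05],
    [0,-0.002,0.108,0,0.05],
    [0,-0.002,0.108,0,0.05],
  ],
)

```text
clock: 8.35
tcp_pos: [0.5492, 0.1179, 0.2318]
orientation: [-0.627, 3.077, -0.0]
contact_force: [0.3, 0.3, 0.4]
grip_width: 0.0502
gripper_force: 0.0
```

Call:
carry_out(
  moves=[
    [0,0,0,0,0.006],
    [0,0,0,0,0.006],
    [0,0,0,0,0.006],
    [0,0,0,0,0.006],
    [0,0,0,0,0.006],
    [0,0,0,0,0.006],
    [0,0,0,0,0.006],
    [0,0,0,0,0.006],
  ],
  force=30,
)

```text
clock: 9.15
tcp_pos: [0.5488, 0.1178, 0.2309]
orientation: [-0.628, 3.078, 0.0]
contact_force: [0.5, 0.1, 2.4]
grip_width: 0.0155
gripper_force: 32.4
```

Call:
carry_out(
  moves=[
    [-0.0003,0,-0.006,0,0.006],
    [-0.001,0,-0.012,0,0.006],
    [-0.002,0,-0.017,0,0.006],
    [-0.0037,0,-0.022,0,0.006],
    [-0.006,0,-0.0275,0,0.006],
    [-0.0085,0,-0.0325,0,0.006],
    [-0.0115,0,-0.0373,0,0.006],
    [-0.0115,0,-0.0373,0,0.006],
  ],
)

```text
clock: 9.95
tcp_pos: [0.5591, 0.1224, 0.2686]
orientation: [0.627, -3.077, 0.001]
contact_force: [-4.5, 0.2, 2.0]
grip_width: 0.0157
gripper_force: 30.4
```

Call:
carry_out(
  moves=[
    [-0.004,0,-0.005,0,0.006],
    [-0.0085,0,-0.01,0,0.006],
    [-0.0135,0,-0.0144,0,0.006],
    [-0.019,0,-0.018,0,0.006],
    [-0.0246,0,-0.0215,0,0.006],
    [-0.0306,0,-0.0242,0,0.006],
    [-0.0356,0,-0.026,0,0.006],
    [-0.0356,0,-0.026,0,0.006],
  ],
)

```text
clock: 10.75
tcp_pos: [0.5926, 0.1368, 0.2948]
orientation: [-0.627, 3.077, 0.001]
contact_force: [-3.4, 0.5, 1.5]
grip_width: 0.0153
gripper_force: 30.2
```

Call:
carry_out(
  moves=[
    [0,0,0,0,0.006],
    [0,0,0,0,0.05],
    [0,0,0,0,0.05],
    [0,0,0,0,0.05],
    [0,0,0,0,0.05],
    [0,0,0,0,0.05],
    [0,0,-0.03,0,0.05],
    [0,0,-0.07,0,0.05],
  ],
)

```text
clock: 11.55
tcp_pos: [0.5915, 0.1355, 0.3629]
orientation: [0.627, -3.074, 0.0]
contact_force: [1.3, -0.5, 0.2]
grip_width: 0.05
gripper_force: 0.0
```

Call:
carry_out(
  moves=[
    [0,0,-0.05,0,0.05],
    [0,0,-0.05,0,0.05],
    [0.05,0,-0.05,0,0.05],
    [0.1,0,-0.05,0,0.05],
    [0.1,0,-0.05,0,0.05],
    [0.1,0,-0.05,0,0.05],
    [0.1,0,-0.05,0,0.05],
    [0.1,0,-0.05,0,0.05],
  ],
)

```text
clock: 12.35
tcp_pos: [0.5011, 0.0976, 0.4144]
orientation: [-0.628, 3.077, 0.002]
contact_force: [-0.1, 1.2, 0.2]
grip_width: 0.0499
gripper_force: 0.0
```

```bash
python3 - <<'E'
from h import *
s=save('side','s9');w=save('wrist','w9');o=r.get_obs();print(o['clock'],o['tcp_pos'])
a=cv2.resize(s[250:390,130:280],None,fx=2.6,fy=2.6,interpolation=cv2.INTER_CUBIC);b=cv2.resize(w,(486,364))[:,60:426]
cv2.imwrite('pics/z9.png',np.hstack([a,b])[:,:,::-1])
E
```

```text
12.45 [0.50080286 0.09762534 0.41418554]
```

View pics/z9.png

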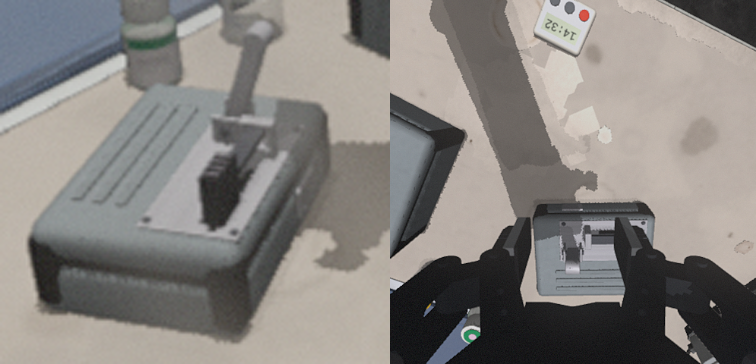

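The side view shows the lever standing steeply, with its end at (260,28). The tab is at the end of its slot and the gripper is clear.

```bash
python3 -c "
from bench import r
print(r.hand_in())"
```

```text
the job is handed in; nothing more can be done
None
```

I handed in the job at about 12.5 s: the small case's safety tab was slid about 25 mm to the end of its slot, and its lever was swung up to about 1.28 rad (73°) by the gripper's path. The last camera view showed both in place and the gripper clear; the hand-in returned no verdict.

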